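# Snap the matching coil strip into the receiver's clips

### The arm

A 7-joint arm with a two-finger parallel gripper is mounted at the origin on the work surface. World frame = base frame: x ahead of the robot, y to its left, z up, the work surface at z = 0. Lengths are in m, angles in rad, forces in N, time in s.
With the tool pointing down it reaches from about 0.35 to 0.9 m from the base axis. Payload 7.2 kg.
Tool frame: the origin (TCP) lies between the finger pads; the fingertips stand manip.tip_extent ahead of it and the grasp point (between the pads) lies 6 mm ahead of it (manip.tip_extent is the distance from the TCP to the fingertips, in m); z points along the fingers, y is the direction in which the jaws open and shut (so a half turn about z gives the same grasp; the last joint's range is limited). The gripper opens to 85 mm and grips with 20 to 120 N. Pads are 22 mm wide; open, the fingers measure 114 mm over their backs; the gripper's body (76 mm by 85 mm) begins 54 mm behind the grasp point. The pads swing forward as they close: fully open they stand 13 mm farther back than shut.
Start: joints at [-1.352, 0.411, -0.013, 1.596, 0.006, 1.134, -0.082], TCP at [0.177, 0.599, 0.231] pointing down, gripper open.
Joint ranges: [-2.95, 2.95], [-0.29, 1.99], [-1.47, 1.44], [0.14, 2.54], [-1.03, 4.17], [0.13, 1.85], [-2.86, 2.86]. Speed limits (rad/s): [2.39, 2.39, 3.01, 3.01, 3.14, 3.14, 3.14].

### API

Orientations are given as a unit quaternion [w, x, y, z].
In Python, from rig import manip gives the robot as it stands. The module is installed in compiled form; this text tells all that it offers. Calls block until the motion is done:
- manip.movep(position, orientation): joint-space move of the TCP to a pose.
- manip.move_linear(position, speed=0.15, ori=None): straight line of the TCP; ori=None keeps the orientation; speed is the mean speed in m/s.
- manip.move_j(angles): joint-space move.
- manip.command_gripper(opening): finger opening in m; the grip force is fixed at half the most; returns when the fingers have stopped.
- manip.dwell(seconds).
- manip.inverse_kinematics(position, orientation): joint angles nearest the present ones, or None.
- manip.sense(): the state.
- manip.capture(name): name is "scene" or "top" or "wrist"; returns a dict with "image" (480x640x3 uint8, red, green, blue), "vertical_fov" (degrees; the focal length in pixels is half the picture's height over the tangent of half this angle, whatever the lens; pixels are square), "cx", "cy" (the principal point, pixels), "k1" (the pictures are not rectified: a ray, as slopes to the right and down, at radius r is drawn at 1 + k1 r^2 times it, then the intrinsics apply), "rvec" (rotation vector, rad) and "tvec" (3), from world to camera coordinates, as OpenCV has them; the wrist camera has in their place "mount" (4x4, takes a point from camera to tool coordinates, whose origin is the TCP and whose axes are the flange's). Camera axes: x right, y down, z forward; pixel columns grow to the right and rows downward; lengths in m; the calibration is good to about 2 mm. A picture is of the moment at which its call begins: read the wrist's pose just before it. There is no depth.
A pose or a line that the arm cannot do raises manip.PlanningError and nothing moves.
- manip.sign_off(): hands the job in, once; it reports no verdict.
Trained networks look in a picture, given as the dict that the camera call returned (one of the last four; its "shot" number tells which), for a name from the list of things; names that differ only in an ending like _2 or _b are one class to them, and where a whole thing is asked for, a point or a joint stands for the part that bears it (a point fixed in the world has none). Each returns a list of dicts, best first, with "conf" (0 to 1); they miss things now and then, are a little off and sometimes report something else, mostly with a low value. They report only what shows in the picture. A call takes as long as a camera call. They do not tell look-alikes from the thing itself.
- manip.cut_out(picture, name): "pixels" (480x640 bool, what is visible of it) and "box" ([centre column, centre row, width, height] in pixels, round what is visible of it).
- manip.place_of(picture, name): "location" ([row, column] in pixels: a listed point, or the origin of a listed thing).
The state is a dict: "time": time; "qpos": joint angles; "qvel": joint speeds; "joint_efforts": joint torques, N m; "position": TCP position; "orientation": TCP orientation; "wrist_force": force on the tool from outside, world axes, zero at the start; "torque": the same for the moment, N m; "width": finger opening in m.
Only numpy, scipy, OpenCV 4.12 (cv2) and the standard library are available. Lean on these libraries where they do the work, as an engineer would, in place of code of your own. Each camera call takes 0.05 s, during which the arm holds its last target.

### The job

Three coil strips of different lengths lie on the bench mat. Take the one that fits between the two spring clips on the receiver chassis (the middle length), and press it down from above between the clips, can upward, so that its bevelled ends spread them and it snaps fully home, flat on its rests with both clips sprung back over its ends. Let go of it there.

Things in the scene. Friction and masses are not known exactly. Their poses are not given: they have to be found in the camera images.
- strip_can (a point): Centre of the aluminium can on the brown strip to fit; 36 mm above its underside, 22 below the can's top. Bar 100 mm long (own y), 26 wide (x), 14 thick; underside bevelled in 7 mm at each end. Can 26 (x) x 34 x 44 tall: grasp it across x. z up, 110 g, on a 2 mm mat; either way round fits. Two other strips, alike but 62 and 144 mm long, lie about 120 mm apart in its row, in any order.
- bay (a point): Where the can's centre is when the strip is home on the white chassis box (130 x 200, 40 mm tall, fixed). y: clip to clip, z up. Rests for the strip's underside 36 mm below, 8 above the box. Brass clips at y = +-52 mm, 50 wide (x), 46 tall, flared on top; a lip on each overhangs the strip's end by 4 mm, 2 mm above it. Press with about 12 N. Enters up to 10 mm off in x or y; clips centre it in y.
- clip_left (a joint): Spring clip at the +y end of the bay, hinged at its foot: 0 at rest (upright), grows as it is pushed outward, to 0.6 rad at most; it springs back. A centred strip spreads it to about 0.15 as its end passes the lip.
- clip_right (a joint): The same at the -y end of the bay: 0 at rest, grows as it is pushed outward.
There are look-alikes about, which are no part of the job. What is shaped like the part that bears strip_can but green or purple is not meant. Of the things that look like the part that bears bay, the larger one is meant.

How it is judged:
On the way:
1. the strip, over the bay, spreads a clip on its way down (value of joint any of clip_left, clip_right above 0.05 rad and horizontal distance between strip_can and bay below 0.025 m and z of strip_can in the frame of bay above 0.003 m), for 0.04 s.
At the end, for the whole second after the job is handed in: The 100 mm strip lies home between the clips, can up: its point within 4 mm of the bay's in height, 8 mm along the bay and 15 mm across it, within 0.2 rad of the bay's line and 0.1 rad of upright, and both clips have sprung back to below 0.08 rad (z of strip_can in the frame of bay between -0.004 and 0.004 m and y of strip_can in the frame of bay between -0.008 and 0.008 m and x of strip_can in the frame of bay between -0.015 and 0.015 m and angle between the y axis of strip_can and the y axis of bay, either way round below 0.2 rad and angle between strip_can's own z axis and vertical below 0.1 rad and value of joint each of clip_left, clip_right below 0.08 rad); the robot touches nothing.
It also fails if it takes over 40 s, if anything falls off the work surface, if the arm or the gripper's body presses on something with over 40 N, if the wrist force passes 120 N, or if a joint passes its speed limit or range.

## Working session

There is one attempt and no reset: what is moved stays moved. The work goes in short steps, each a Python script; the robot and the scene stay as the last script left them, time stands still between calls to the robot, and variables do not carry over. Pictures are saved under pics/ and viewed, and the job is handed in when it is done.

```bash
mkdir -p pics
python3 - <<'E'
from rig import manip
import cv2, numpy as np
s=manip.sense(); print(s['time'],s['position'],s['orientation'],s['width'],manip.tip_extent)
for n in ['scene','top']:
    p=manip.capture(n); cv2.imwrite(f'pics/{n}0.png',p['image'][:,:,::-1])
    print(n,{k:v for k,v in p.items() if k!='image'})
    for nm in ['strip_can','bay']:
        print(nm,[(d['location'],round(d['conf'],2)) for d in manip.place_of(p,nm)])
    print('cut',[(np.round(d['box']),round(d['conf'],2)) for d in manip.cut_out(p,'strip_can')])
print(manip.sense()['time'])
E
```

```text
0.0 [0.17669218 0.59898204 0.23065698] [-6.66428889e-05  1.42886364e-01  9.89738776e-01 -7.98768531e-04] 0.08516687476789497 0.025
scene {'vertical_fov': 55.15915763149937, 'cx': 311.788123648175, 'cy': 242.7628924492176, 'k1': -0.04723893977609191, 'rvec': array([ 2.13247487,  1.64074467, -0.44097757]), 'tvec': array([-0.13419717, -0.38276822,  1.3609922 ]), 'shot': 1}
strip_can [([263.0, 250.0], 0.78), ([391.3, 173.1], 0.73), ([317.7, 370.7], 0.62)]
bay [([223.9, 405.7], 0.69), ([159.6, 365.0], 0.61)]
cut [(array([370., 323.,  14.,  41.]), 0.91), (array([250., 270.,  22.,  40.]), 0.73), (array([181., 394.,  37.,  45.]), 0.65)]
top {'vertical_fov': 49.47808556429239, 'cx': 318.2939133110346, 'cy': 239.86617537726173, 'k1': -0.08936632314478306, 'rvec': array([ 2.1448773 , -2.11849081,  0.19390833]), 'tvec': array([-0.01684521,  0.52207439,  1.19271917]), 'shot': 2}
strip_can [([150.1, 454.0], 0.97), ([248.6, 375.7], 0.64), ([166.4, 279.7], 0.59)]
bay [([240.6, 214.0], 0.67), ([336.4, 220.2], 0.63)]
cut [(array([281., 170.,  19.,  36.]), 0.87), (array([373., 250.,  14.,  46.]), 0.76), (array([453., 157.,  20.,  39.]), 0.62)]
0.4
```

View pics/scene0.png

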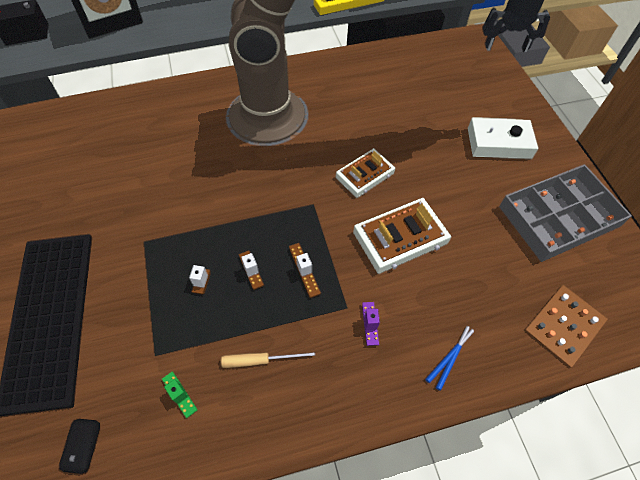

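View pics/top0.png

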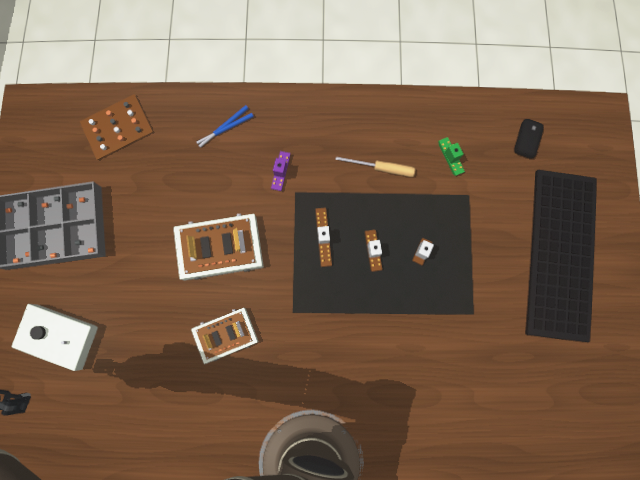

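The brown strips sit in a row on the mat at columns 324, 375 and 424 of the top view. The middle one, at (375,248), is the 100 mm strip. The larger chassis is at (218,246). Next I triangulate and zoom in.

```bash
cat > h.py <<'E'
import numpy as np, cv2
from scipy.spatial.transform import Rotation as R
from rig import manip
def ray(p,row,col,pose=None):
    f=240/np.tan(np.radians(p['vertical_fov'])/2)
    d=np.array([(col-p['cx'])/f,(row-p['cy'])/f]); u=d.copy()
    for _ in range(30): u=d/(1+p['k1']*(u@u))
    v=np.array([u[0],u[1],1.])
    if 'rvec' in p:
        M=cv2.Rodrigues(p['rvec'])[0]; return -M.T@p['tvec'], M.T@v
    pos,q=pose; M=R.from_quat(np.roll(q,-1)).as_matrix(); m=p['mount']
    return pos+M@m[:3,3], M@(m[:3,:3]@v)
def at_z(r,z): o,d=r; return o+d*(z-o[2])/d[2]
def proj(p,X,pose=None):
    X=np.asarray(X,float)
    if 'rvec' in p: c=cv2.Rodrigues(p['rvec'])[0]@X+p['tvec']
    else:
        pos,q=pose; M=R.from_quat(np.roll(q,-1)).as_matrix(); m=p['mount']
        c=m[:3,:3].T@(M.T@(X-pos)-m[:3,3])
    f=240/np.tan(np.radians(p['vertical_fov'])/2); u=c[:2]/c[2]; u=u*(1+p['k1']*(u@u))
    return u[0]*f+p['cx'],u[1]*f+p['cy']
def tri(rs):
    A=0;b=0
    for o,d in rs:
        d=d/np.linalg.norm(d);P=np.eye(3)-np.outer(d,d);A=A+P;b=b+P@o
    return np.linalg.solve(A,b)
def shot(n):
    s=manip.sense(); p=manip.capture(n); return p,(s['position'],s['orientation'])
def downq(a): # tool z down, tool y axis along world angle a
    y=np.array([np.cos(a),np.sin(a),0]);z=np.array([0,0,-1.]);x=np.cross(y,z)
    return np.roll(R.from_matrix(np.stack([x,y,z],1)).as_quat(),1)
E
python3 - <<'E'
from h import *
a=manip.capture('scene');b=manip.capture('top')
for nm,pa,pb in [('can',(263,250),(248.6,375.7)),('bay',(223.9,405.7),(240.6,214.0))]:
    print(nm,tri([ray(a,*pa),ray(b,*pb)]))
print('can z.038',at_z(ray(a,263,250),.038),at_z(ray(b,248.6,375.7),.038))
print('bay z.084',at_z(ray(a,223.9,405.7),.084),at_z(ray(b,240.6,214),.084))
im=np.hstack([cv2.resize(a['image'][180:290,345:460],None,fx=3.4,fy=3.4,interpolation=2),cv2.resize(b['image'][190:300,165:280],None,fx=3.4,fy=3.4,interpolation=2)])
cv2.imwrite('pics/z1.png',im[:,:,::-1])
E
```

```text
can [ 0.5032244  -0.14456861  0.04630406]
bay [0.51187493 0.23168108 0.07621144]
can z.038 [ 0.49917973 -0.14227864  0.038     ] [ 0.50425453 -0.14794933  0.038     ]
bay z.084 [0.51611992 0.2280879  0.084     ] [0.51066256 0.23059838 0.084     ]
```

View pics/z1.png

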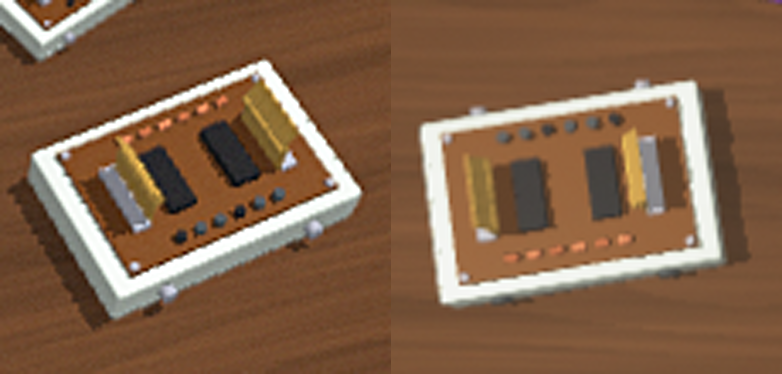

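The zoom shows brass clips at both ends of the large chassis, with the black rests between them, and its long axis is slightly yawed. Next I take wrist views.

Run:
```python
from h import *
for nm,xy in [('bay',(0.50,0.23)),('strip_can',(0.48,-0.146))]:
    manip.movep([*xy,0.33],downq(0.0))
    p,po=shot('wrist'); 
    if nm=='bay': print(p['mount'])
    cv2.imwrite(f'pics/w_{nm}.png',p['image'][:,:,::-1])
    np.savez(f'w_{nm}.npz',**p,pos=po[0],q=po[1])
    z=.084 if nm=='bay' else .038
    for d in manip.place_of(p,nm): print(nm,d['location'],d['conf'],at_z(ray(p,*d['location'],po),z))
    print(manip.sense()['time'],manip.sense()['qpos'].round(2))
```

```text
[[ 2.94512387e-04 -9.60919659e-01 -2.76827244e-01  7.02206698e-02]
 [ 9.99999934e-01  2.24282083e-04  2.85359576e-04 -2.68718525e-04]
 [-2.12120236e-04 -2.76827309e-01  9.60919661e-01 -1.40722779e-01]
 [ 0.00000000e+00  0.00000000e+00  0.00000000e+00  1.00000000e+00]]
bay [200.8, 326.6] 0.89 [0.50644209 0.23562656 0.084     ]
bay [219.8, 130.8] 0.87 [0.30594767 0.21503325 0.084     ]
2.4167 [-0.91  0.22  0.48  1.66 -0.1   1.29 -0.41]
strip_can [197.1, 339.8] 0.93 [ 0.50386105 -0.14428195  0.038     ]
strip_can [353.5, 529.6] 0.84 [ 0.74792472 -0.34368052  0.038     ]
3.925 [-0.53  0.13  0.83  1.78 -0.1   1.27  0.33]
```

```bash
sleep 1
```

```text
(no output)
```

View pics/w_bay.png

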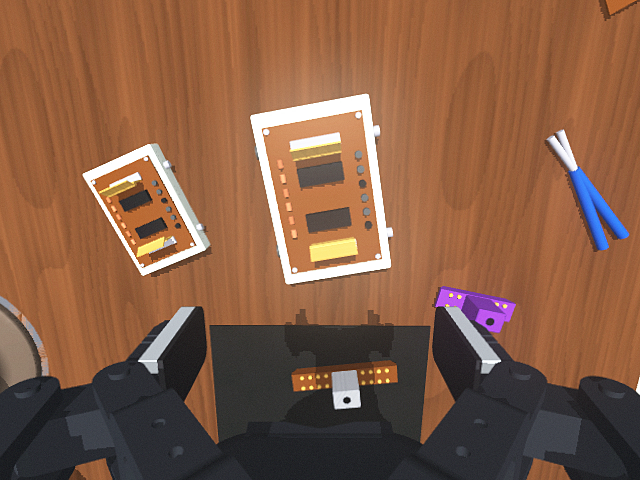

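View pics/w_strip_can.png

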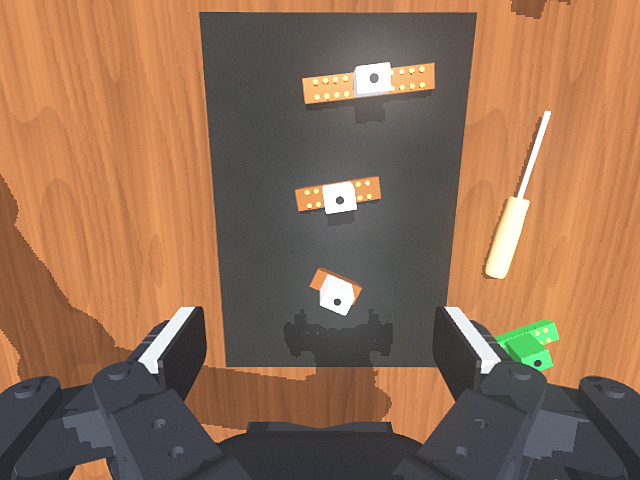

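Wrist views: the large chassis top has corners at about (251,116), (368,95), (390,265) and (287,280). The 100 mm strip is at (339,195), tilted a little. I take yaw from the chassis rim and from the bar outline.

Run:
```python
from h import *
def load(n):
    z=np.load(f'w_{n}.npz'); p={k:z[k] for k in z.files}; return p,(p['pos'],p['q'])
p,po=load('strip_can'); im=p['image']
hsv=cv2.cvtColor(im,cv2.COLOR_RGB2HSV)
m=np.zeros(im.shape[:2],np.uint8); r=(slice(165,230),slice(280,400))
m[r]=((hsv[...,1]>110)&(hsv[...,2]>80)&(hsv[...,0]<25))[r]
ys,xs=np.nonzero(m)
W=np.array([at_z(ray(p,y,x,po),.016)[:2] for y,x in zip(ys,xs)])
c,sz,a=cv2.minAreaRect((W*1000).astype(np.float32)); print('strip rect',c,sz,a)
print([ (cv2.boxPoints((c,sz,a)))])
print('can top (hole)',at_z(ray(p,200,340,po),.060))
p,po=load('bay'); im=p['image']
cv2.imwrite('pics/zb.png',cv2.resize(im[80:300,230:410],None,fx=2.7,fy=2.7,interpolation=2)[:,:,::-1])
cv2.imwrite('pics/zm.png',cv2.resize(m[150:240,270:410]*255,None,fx=3,fy=3))
```

```text
strip rect (502.1900634765625, -143.16262817382812) (100.07862854003906, 27.497289657592773) 9.170132637023926
[array([[ 450.5992 , -137.56429],
       [ 454.98135, -164.71016],
       [ 553.7809 , -148.76097],
       [ 549.3988 , -121.6151 ]], dtype=float32)]
can top (hole) [ 0.50292845 -0.14386992  0.06      ]
```

View pics/zb.png

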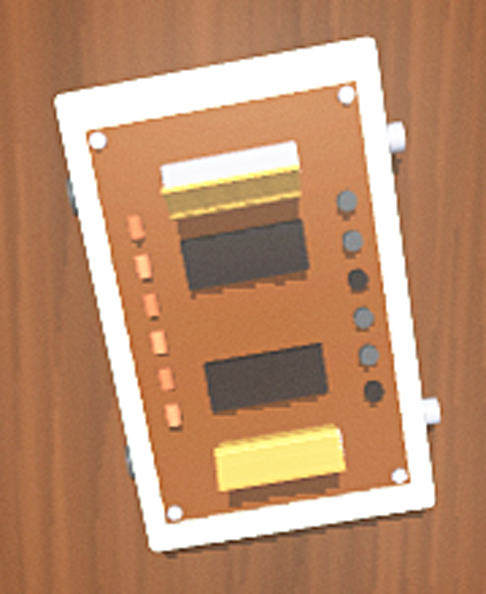

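Run:
```python
from h import *
def load(n):
    z=np.load(f'w_{n}.npz'); p={k:z[k] for k in z.files}; return p,(p['pos'],p['q'])
p,po=load('bay'); im=p['image']
w=(im.min(2)>150).astype(np.uint8); w[:80]=0;w[300:]=0;w[:,:235]=0;w[:,410:]=0
n,l,st,_=cv2.connectedComponentsWithStats(w); k=1+np.argmax(st[1:,4]); 
m=cv2.morphologyEx((l==k).astype(np.uint8),cv2.MORPH_CLOSE,np.ones((3,3)))
cs=max(cv2.findContours(m,0,2)[0],key=cv2.contourArea)
m2=np.zeros_like(m);cv2.drawContours(m2,[cs],-1,1,-1); m2=cv2.morphologyEx(m2,cv2.MORPH_OPEN,np.ones((25,25)))
ys,xs=np.nonzero(m2)
W=np.array([at_z(ray(p,y,x,po),.04)[:2] for y,x in zip(ys,xs)])
c,s,a=cv2.minAreaRect((W*1000).astype(np.float32));print(c,s,a)
z=lambda u,v:(v/2.7+80-.5,u/2.7+230-.5)
C=np.array([at_z(ray(p,*z(*q),po),.04)[:2] for q in [(55,98),(373,38),(435,507),(155,552)]])
print(C,C.mean(0)); 
for i in range(4): d=C[(i+1)%4]-C[i]; print(np.linalg.norm(d),np.degrees(np.arctan2(d[1],d[0])))
# rests' centres at z~.048
B=np.array([at_z(ray(p,*z(*q),po),.048)[:2] for q in [(247,254),(266,378)]]);print('rests',B,B.mean(0),np.degrees(np.arctan2(*(B[0]-B[1])[::-1])))
```

```text
(504.9850769042969, 234.49005126953125) (129.3523712158203, 196.38661193847656) 10.115437507629395
[[0.42496341 0.31869356]
 [0.54917827 0.34115603]
 [0.58400694 0.14874513]
 [0.46046271 0.12700171]] [0.50465283 0.23389911]
0.1262295323092237 10.250341369197441
0.19553769434358673 -79.73987536073929
0.1254430343685256 -170.01833158253982
0.1949511925752295 100.49171034952487
rests [[0.5007652  0.25925588]
 [0.50893702 0.2082432 ]] [0.50485111 0.23374954] 99.10100166422234
```

Bay: centre (0.505, 0.234), axis at 100.2°. The rim fit, the rests and the network all agree to about 2 mm. Strip: 100.1 × 27.5 mm at (0.5025, −0.1437), axis at 9.2°. Now the grasp.

Run:
```python
from h import *
r=np.radians
print('now',manip.sense()['qpos'].round(2))
for a in (99.2,-80.8):
    q=manip.inverse_kinematics([.5025,-.1437,.12],downq(r(a)));print('g',a,None if q is None else np.round(q,2))
for a in (10.2,-169.8):
    q=manip.inverse_kinematics([.505,.2343,.2],downq(r(a)));print('p',a,None if q is None else np.round(q,2))
```

```text
now [-0.53  0.13  0.83  1.78 -0.1   1.27  0.33]
g 99.2 [-0.19  0.39  0.48  1.99 -0.25  0.82  2.16]
g -80.8 [-0.5   0.51  0.91  2.   -0.52  0.88 -0.71]
p 10.2 [-1.04  0.37  0.68  1.84 -0.27  1.03 -0.08]
p -169.8 [ 0.23  0.53 -1.03  1.75  0.5   1.15  2.36]
```

Run:
```python
from h import *
q=downq(np.radians(-80.8)); xy=[.5025,-.1437]
manip.movep([*xy,.12],q)
manip.move_linear([*xy,.047],speed=.1)
s=manip.sense();print(s['position'],s['wrist_force'].round(1))
manip.command_gripper(0.0)
s=manip.sense();print(s['width'],s['position'],s['wrist_force'].round(1))
manip.move_linear([*xy,.22],speed=.15)
s=manip.sense();print(s['time'],s['width'],s['wrist_force'].round(1))
manip.movep([.505,.2343,.24],downq(np.radians(10.2)))
p,po=shot('wrist');cv2.imwrite('pics/held.png',p['image'][:,:,::-1])
t=manip.capture('scene');cv2.imwrite('pics/held_s.png',t['image'][:,:,::-1])
t=manip.capture('top');cv2.imwrite('pics/held_t.png',cv2.resize(t['image'][170:310,140:300],None,fx=4,fy=4)[:,:,::-1])
s=manip.sense();print(s['time'],s['width'],s['position'])
```

```text
[ 0.50281937 -0.14402295  0.04741992] [ 0.1 -0.2 -0.8]
0.024861452931994068 [ 0.50276364 -0.14379432  0.04741019] [-0.3  0.9  6.1]
7.6667 0.024809875906841014 [-1.   0.3 -1.4]
9.225 0.024452041809210578 [0.50548043 0.23280077 0.2400982 ]
```

```bash
sleep 1
```

```text
(no output)
```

View pics/held.png

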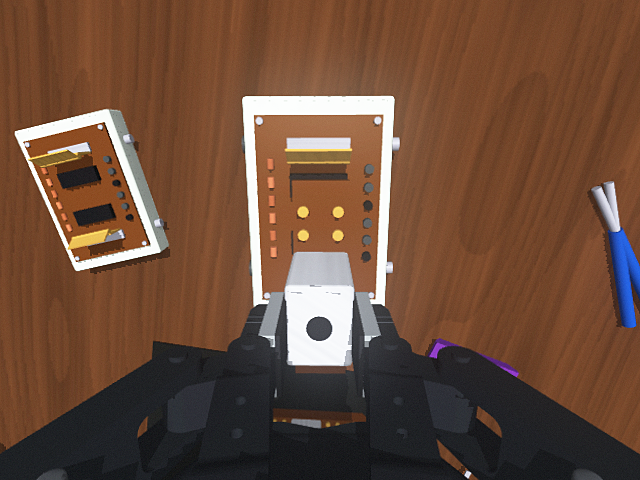

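View pics/held_s.png

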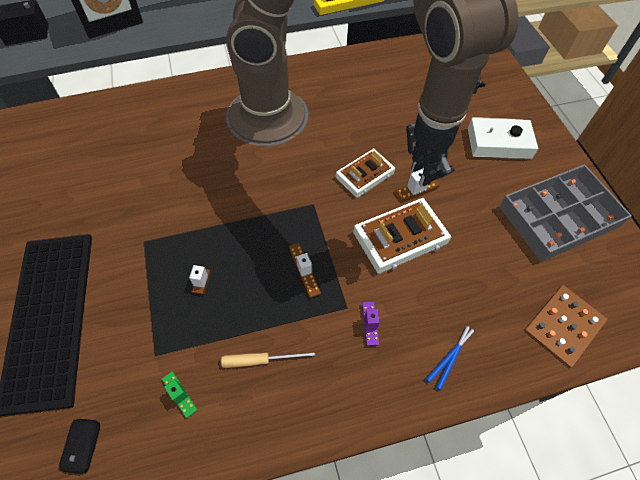

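The strip is held upright and square to the jaws; bar and can lie along the chassis axis at column ~319. I check the offset along the bar using the hole in the can top, at (319,328).

Run:
```python
from h import *
p,po=shot('wrist')
M=R.from_quat(np.roll(po[1],-1)).as_matrix()
z=po[0][2]-.0094+.022
for rc in [(328,319),(290,287),(290,352),(365,286),(365,352)]:
    print(rc,(M.T@(at_z(ray(p,*rc,po),z)-po[0]))*1000)
for rc in [(112,243+7-7),(96,243),(96,394)]: print('corner',at_z(ray(p,*rc,po),.04))
zb=z-.044
for rc in [(212,303),(212,338),(235,303),(235,338)]: print('dot',(M.T@(at_z(ray(p,*rc,po),zb)-po[0]))*1000)
print(np.degrees(np.arctan2(M[1,1],M[0,1])), po[0], [(d['location'],d['conf']) for d in manip.place_of(p,'strip_can')])
print((M.T@(np.array([.505,.2343,0])-po[0]))*1000)
```

```text
(328, 319) [  0.69708851  -0.3094645  -12.60008819]
(290, 287) [ 15.87863803 -11.8300151  -12.60260608]
(290, 352) [ 15.87991906  11.56619438 -12.59966907]
(365, 286) [-14.94758178 -12.89618283 -12.60056397]
(365, 352) [-14.94992488  12.2849335  -12.59740262]
corner [0.42733183 0.30705029 0.04      ]
corner [0.42586247 0.31949746 0.04      ]
corner [0.54919835 0.34134045 0.04      ]
dot [35.55165374 -7.60753233 31.39653578]
dot [35.55429742  8.35274286 31.39853921]
dot [24.70524232 -7.73157367 31.39728583]
dot [24.70748504  8.50466676 31.39932393]
10.022130976727851 [0.50548043 0.23280077 0.2400982 ] [([299.6, 321.2], 0.74)]
[  1.57690793  -0.24233096 240.09805984]
```

Run:
```python
from h import *
xy=[.505,.2343]
manip.move_linear([*xy,.145],speed=.12)
for z in list(np.arange(.135,.0925,-.004))+[.0925,.0910]:
    manip.move_linear([*xy,z],speed=.04)
    s=manip.sense();f=s['wrist_force'];print(round(z,4),s['position'].round(4),f.round(1),round(s['width'],4),round(s['time'],2))
    if abs(f[2])>45: print('stop');break
p,po=shot('wrist');cv2.imwrite('pics/pr.png',p['image'][:,:,::-1])
t=manip.capture('scene');cv2.imwrite('pics/pr_s.png',cv2.resize(t['image'][130:290,320:480],None,fx=3.7,fy=3.7)[:,:,::-1])
```

```text
0.135 [0.5049 0.2343 0.1348] [-0.8 -0.6 -0.6] 0.0245 10.67
0.131 [0.5048 0.2343 0.1308] [ 0.6 -0.  -1.2] 0.0247 10.92
0.127 [0.5048 0.2342 0.1268] [-0.4  0.2 -0.6] 0.0244 11.17
0.123 [0.5048 0.2342 0.1227] [-0.4  0.9 -1. ] 0.0245 11.42
0.119 [0.5048 0.2342 0.1187] [-0.6  0.1 -0.7] 0.0244 11.67
0.115 [0.5048 0.2342 0.1147] [ 0.5 -0.4 -0.9] 0.0241 11.92
0.111 [0.5051 0.2338 0.1109] [ 1.  -1.3  0.7] 0.0247 12.17
0.107 [0.5055 0.2343 0.1071] [ 2.3 -0.6  0.8] 0.0246 12.42
0.103 [0.5044 0.2341 0.1025] [ 1.2 -1.5 -2.7] 0.0245 12.67
0.099 [0.5043 0.2341 0.0982] [ 1.8 -1.4 -6.2] 0.0245 12.92
0.095 [0.5049 0.2346 0.0949] [ 0.7  0.3 -0.1] 0.0246 13.17
0.0925 [0.5056 0.2348 0.0934] [-1.   0.2  6.8] 0.0245 13.42
0.091 [0.5058 0.2348 0.0932] [-5.4 -2.  23.3] 0.0244 13.67
```

```bash
sleep 1
```

```text
(no output)
```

View pics/pr.png

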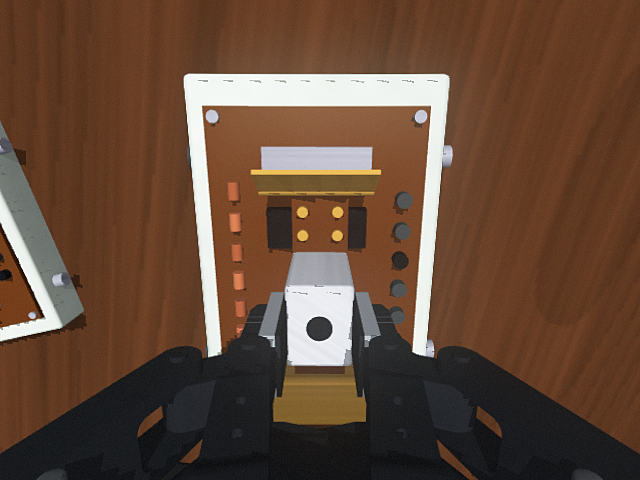

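View pics/pr_s.png

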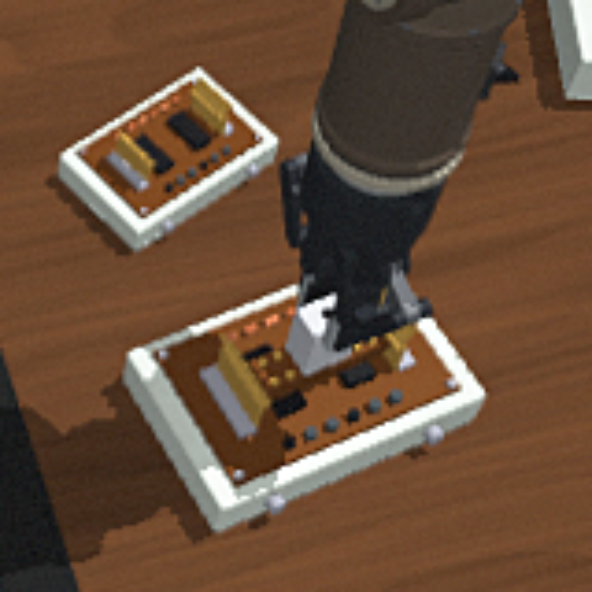

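Contact at TCP z = 0.0932, against 0.0934 predicted for home, with 23 N of push. The bar's dots sit flat below the lips. Now I release and check.

Run:
```python
from h import *
manip.move_linear([.5055,.2345,.0928],speed=.03)
print(manip.sense()['wrist_force'].round(1))
manip.command_gripper(.06)
s=manip.sense();print(s['position'],s['wrist_force'].round(1),s['width'])
manip.move_linear([.5055,.2345,.20],speed=.12)
manip.movep([.49,.16,.30],downq(np.radians(10.2)))
p,po=shot('wrist');cv2.imwrite('pics/fin.png',p['image'][:,:,::-1])
print([(d['location'],round(d['conf'],2),at_z(ray(p,*d['location'],po),.084)) for d in manip.place_of(p,'strip_can')])
t=manip.capture('scene');cv2.imwrite('pics/fin_s.png',cv2.resize(t['image'][170:290,340:460],None,fx=4.9,fy=4.9,interpolation=2)[:,:,::-1])
print('bay expect',proj(t,[.505,.2343,.084]),[(d['location'],round(d['conf'],2)) for d in manip.place_of(t,'strip_can')])
s=manip.sense();print(s['time'],s['wrist_force'].round(1))
```

```text
[-0.1 -0.8  7.3]
[0.50538803 0.23444823 0.09260195] [-0.5 -0.3 -0.4] 0.05991094086015104
[([130.6, 352.2], 0.88, array([0.50579619, 0.23647921, 0.084     ])), ([294.3, 491.9], 0.84, array([0.67497475, 0.10688839, 0.084     ]))]
bay expect (np.float64(406.4977015462765), np.float64(219.45200375966274)) [([319.6, 373.1], 0.89), ([392.5, 174.2], 0.85)]
16.2583 [-0.3 -0.1 -0.6]
```

```bash
sleep 1
```

```text
(no output)
```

View pics/fin.png

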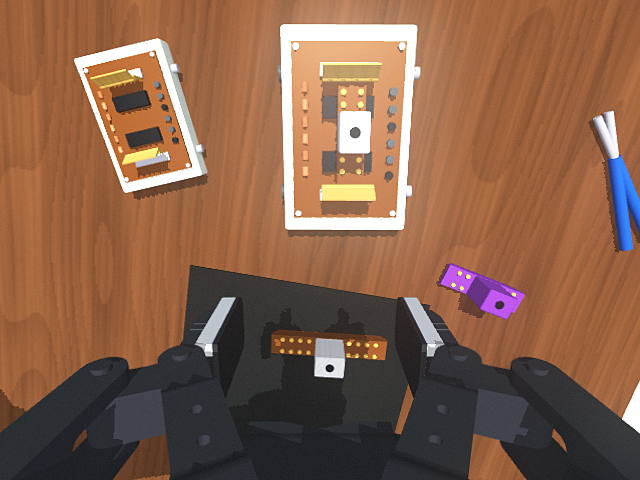

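View pics/fin_s.png

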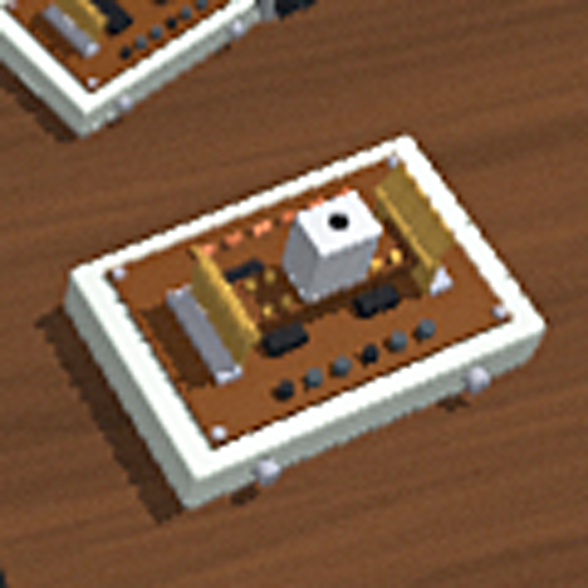

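The strip lies flat between upright clips with the can upward. The wrist view shows the can at (355,132), centred between the clips at rows 72 and 193, and the gripper is well clear. I hand the job in.

```bash
python3 -c "
from rig import manip
manip.sign_off()"
```

```text
the job is handed in; nothing more can be done
```

I fitted the middle brown strip into the larger chassis, released it and handed the job in; the last clock reading before that was 16.3 s. The strip measured 100 × 27.5 mm in the wrist picture, so it is the right length.

- **Pressing:** I gripped the can across its width and pressed the strip straight down between the clips. The force showed the clips snapping over it. It then came to rest at a tool height of 0.0932 m, against 0.0934 m predicted for fully home, with about 23 N of push.
- **Final pictures:** the strip lies flat and can-up, in line with the chassis, with both clips upright over its ends. The gripper is clear and the wrist force is about zero. The can's measured position is within about 2.5 mm of the bay centre I measured.
- **Not confirmed:** the clip angles can't be read out directly, so that they spread on the way down and sprang back is judged from the forces and the pictures.
- **Check that disagreed:** the network did not report the fitted can in the last scene picture, only two other strip-shaped things. The wrist picture did show it, with confidence 0.88.

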